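Find the slack clip by tugging and re-clip its cassette in the spare holder

TASK

One of the three spring clips on the long card rail has gone slack; they look alike, so tug the test cassettes gently straight up, one at a time, to find the one that its clip no longer holds. A sound clip must not be forced: it holds tighter than the rail is heavy, so stop pulling before the rail lifts or shifts on the bench. Draw the loose cassette out and press it, without ramming it, upright and fully home into the clip of the single spare holder; leave the other two seated in their clips, let go of everything and disturb nothing else.

Things in the scene. Friction and masses are not known exactly. Their poses are not given: they have to be found in the camera images.
- cassette_left_centre (a point): Centre (half-way up) of the left (at the rail's +y end) test cassette: rigid white plastic card, 40 mm wide (its x), 5 mm thick (its y), 90 mm tall (its z), 30 g, upright in a clip of the card rail. The clip's lips end 3 mm below this point; grasp it above them, from above, by its two narrow edges (fingers closing along its x), fingertips about 10 mm above this point.
- cassette_middle_centre (a point): Centre (half-way up) of the middle test cassette: rigid white plastic card, 40 mm wide (its x), 5 mm thick (its y), 90 mm tall (its z), 30 g, upright in a clip of the card rail. The clip's lips end 3 mm below this point; grasp it above them, from above, by its two narrow edges (fingers closing along its x), fingertips about 10 mm above this point.
- cassette_right_centre (a point): Centre (half-way up) of the right (at the rail's -y end) test cassette: rigid white plastic card, 40 mm wide (its x), 5 mm thick (its y), 90 mm tall (its z), 30 g, upright in a clip of the card rail. The clip's lips end 3 mm below this point; grasp it above them, from above, by its two narrow edges (fingers closing along its x), fingertips about 10 mm above this point.
- cassette_left: The same left cassette; origin at the centre of its foot, axes as above, z up.
- cassette_middle: The same middle cassette; origin at the centre of its foot.
- cassette_right: The same right cassette; origin at the centre of its foot.
- card_rail: Long card rail: grey steel plate 84 (x) x 200 (y, the row) x 10 mm with an aluminium channel that holds three clips by their feet, 55 mm apart; the cassettes' width lies along x. It only stands on the bench, 1.5 kg in all: 9 N up on an end clip or 14 N on the middle one starts to lift it. Origin at the centre of its underside, z up.
- rail_left_end (a point): Point on top of the rail's plate near its +y end, 10 mm over the bench while the rail stands flat.
- rail_right_end (a point): The same near the -y end.
- place_left (a point): Home of the left cassette's centre, 73 mm over the bench; fixed to the rail. Each clip pinches a cassette's two faces (along y) between a fixed and a sprung hinged steel leaf, and has 1 mm of up-and-down play. The slack one lets go at about 3 N, sound ones hold over 18 N. Which one is slack differs every time.
- place_middle (a point): The same for the middle cassette.
- place_right (a point): The same for the right cassette.
- spare_holder: Spare holder: a short piece of the same rail, 84 (x) x 64 (y) mm, screwed down, with one sound, empty clip of the same shape. Origin at the centre of its underside, z up; x runs along the clip's mouth, and the cassette's width (its x, either way round) goes along it.
- spare_home (a point): Centre of a cassette that is fully home in the spare clip, 73 mm over the bench (seat under its foot 28 mm, lips 70 mm over the bench, flared to take a card 2.5 mm off line). Axes as the holder's. The empty clip is nearly shut; pressing a cassette down through it takes 8 to 18 N from 28 mm above home down, then its foot meets the firm seat.
- timer: A bystander: small white kitchen-type timer, 62 x 66 x 19 mm, loose; origin at the centre of its underside.
- specimen_cup: A bystander: specimen cup with white lid, 63 mm across, 72 mm tall, loose; origin at the centre of its underside.

How it is judged:
On the way:
1. one cassette is drawn up clear of its clip on the rail (centre more than 55 mm above its home point) ((z of cassette_left_centre in the frame of place_left above 0.055 m or z of cassette_middle_centre in the frame of place_middle above 0.055 m or z of cassette_right_centre in the frame of place_right above 0.055 m)), for 0.1 s.
At the end, for the whole second after the job is handed in: One cassette is fully home in the spare clip (6 mm across, 3 mm in height, upright to 0.08 rad, in line with the mouth to 0.15 rad), at rest and let go; the other two are still home in their own clips (6 mm, 0.08 rad) (((horizontal distance between cassette_left_centre and spare_home below 0.006 m and z of cassette_left_centre in the frame of spare_home between -0.003 and 0.003 m and angle between cassette_left's own z axis and vertical below 0.08 rad and angle between the x axis of cassette_left and the x axis of spare_holder, either way round below 0.15 rad and linear speed of cassette_left below 0.02 m/s and contact force between the fingers and cassette_left below 0.1 N and (distance between cassette_middle_centre and place_middle below 0.006 m and angle between cassette_middle's own z axis and vertical below 0.08 rad) and (distance between cassette_right_centre and place_right below 0.006 m and angle between cassette_right's own z axis and vertical below 0.08 rad)) or (horizontal distance between cassette_middle_centre and spare_home below 0.006 m and z of cassette_middle_centre in the frame of spare_home between -0.003 and 0.003 m and angle between cassette_middle's own z axis and vertical below 0.08 rad and angle between the x axis of cassette_middle and the x axis of spare_holder, either way round below 0.15 rad and linear speed of cassette_middle below 0.02 m/s and contact force between the fingers and cassette_middle below 0.1 N and (distance between cassette_left_centre and place_left below 0.006 m and angle between cassette_left's own z axis and vertical below 0.08 rad) and (distance between cassette_right_centre and place_right below 0.006 m and angle between cassette_right's own z axis and vertical below 0.08 rad)) or (horizontal distance between cassette_right_centre and spare_home below 0.006 m and z of cassette_right_centre in the frame of spare_home between -0.003 and 0.003 m and angle between cassette_right's own z axis and vertical below 0.08 rad and angle between the x axis of cassette_right and the x axis of spare_holder, either way round below 0.15 rad and linear speed of cassette_right below 0.02 m/s and contact force between the fingers and cassette_right below 0.1 N and (distance between cassette_left_centre and place_left below 0.006 m and angle between cassette_left's own z axis and vertical below 0.08 rad) and (distance between cassette_middle_centre and place_middle below 0.006 m and angle between cassette_middle's own z axis and vertical below 0.08 rad)))); the robot touches nothing.
It fails at once if a cassette is rammed into the spare holder: contact forces over 80 N in all, the pinch of its clip (about 30 N) included (contact force between any of cassette_left, cassette_middle, cassette_right and spare_holder above 80 N).
It fails at once if the rail is lifted or tilted: either end more than 4 mm up (height (world z) of any of rail_left_end, rail_right_end above 0.014 m).
It fails at once if the rail is dragged: either end more than 20 mm from where it stood (distance of any of rail_left_end, rail_right_end from where it was at the start of the episode above 0.02 m).
It fails at once if a cassette is tipped over or dropped (more than 0.6 rad off upright) (angle between any of cassette_left, cassette_middle, cassette_right's own z axis and vertical above 0.6 rad).
It fails at once if the timer or the specimen cup is pushed more than 20 mm (distance of any of timer, specimen_cup from where it was at the start of the episode above 0.02 m).
It also fails if it takes over 59 s, if anything falls off the work surface, if the arm or the gripper's body presses on something with over 40 N, if the wrist force passes 120 N, or if a joint passes its speed limit or range.

ROBOT

A 7-joint arm with a two-finger parallel gripper is mounted at the origin on a cart in front of the work surface, level with it; the furniture and walls round the work are solid. World frame = base frame: x ahead of the robot, y to its left, z up, the work surface at z = 0. Lengths are in m, angles in rad, forces in N, time in s.
With the tool pointing down it reaches from about 0.4 to 0.85 m from the base axis. Payload 10.4 kg.
Tool frame: the origin (TCP) lies on the centre line of the jaws, within the pads' length; the fingertips stand r.finger_overhang ahead of it and the grasp point (between the pads) lies 5 mm behind it (r.finger_overhang is the distance from the TCP to the fingertips, in m); z points along the fingers, y is the line along which they close (so a half turn about z gives the same grasp; the last joint's range is limited). The gripper opens to 87 mm and grips with 3 to 60 N. Pads are 19 mm wide; open, the fingers measure 117 mm over their backs; the gripper's body (75 mm by 190 mm) begins 51 mm behind the grasp point.
Start: joints at [1.203, 0.332, -0.065, 1.46, 0.022, 1.35, -0.088], TCP at [0.211, -0.588, 0.237] pointing down, gripper open.
Joint ranges: [-2.6, 2.6], [-0.5, 2.12], [-1.47, 1.34], [0.16, 2.42], [-1.27, 4.41], [0.06, 2.06], [-2.6, 2.6]. Speed limits (rad/s): [2.22, 2.22, 2.79, 2.79, 3.14, 3.14, 3.14].

INTERFACE

Orientations are given as a unit quaternion [x, y, z, w].
In Python, from bench import read_state, viewer, r gives the robot as it stands.
- The arm moves only by the tool carry_out, never from a script. Its argument "moves" is a list of rows, each a list of 6 numbers: the shift along the tool's x, y, z in units of 40 mm (1.0 is 40 mm), then the turn, a rotation vector about the tool's x, y, z in units of 8 degrees (1.0 is 8 degrees). A call has 1 to 20 rows; each row shifts and turns the commanded pose from where the row before left it, along the tool's axes as they then stand; what a row does not reach is not made up. A row lasts 1/8 s, in which the tool goes at most 62.5 mm and 10.7 degrees, less where a joint would pass 70% of its speed; a pose out of reach is approached as far as the arm can. A call is refused whole if a number of a shift passes 1 or a number of a turn 1, either way. A call with a gripper value outside its range is refused whole. "fingers" is the finger opening in mm, from 0 to 87, set as the call begins (left out, the last holds). The fingers move at their own pace and stop on an object; "force" is the grip in N (left out, the last holds). Time passes only in rows, so rows that do not move let the fingers close. It gives the time, the measured TCP pose, the force, the opening and the grip force at its end, in the units of the state.
- read_state(): the state, without advancing time (a new reading comes with each control period).
- viewer.camera(name): name is "scene" or "side" or "wrist"; returns a dict with "pixels" (384x512x3 uint8, red, green, blue), "range_z" (384x512 float32, m along the optical axis (not along the pixel's ray), 0 where there is no reading), "fx", "fy", "cx", "cy" (pixels), "xyz" and "orientation" of the camera in the world. Camera axes: x right, y down, z forward; pixel columns grow to the right and rows downward; lengths in m; the calibration is good to about 2 mm. A picture is of the moment at which its call begins.
- r.close_job(): hands the job in; it is judged then, once.
The state is a dict: "time": time; "joint_positions": joint angles; "joint_vel": joint speeds; "joint_torque": joint torques, N m; "ee_pos": TCP position; "eef_rot": TCP orientation; "ft_force": force on the tool from outside, world axes, zero at the start; "torque": the same for the moment, N m; "width": finger opening in m; "grip_force": force on a finger pad.
Only numpy, scipy, OpenCV 4.12 (cv2) and the standard library are available. Lean on these libraries where they do the work, as an engineer would, in place of code of your own. Each camera call takes 0.05 s, during which the arm holds its last target. There are 200 camera calls.

## Working session

There is one attempt and no reset: what is moved stays moved. The work goes in short steps, Python scripts to look and compute and a tool call to move; the robot and the scene stay as the last step left them, time stands still between calls to the robot, and variables do not carry over. Pictures are saved under pics/ and viewed, at most 10 in all, crops included, and the job is handed in when it is done.

Besides the shell and the picture viewer there is one more tool, called by a JSON object that holds its "method" and its "body", one argument or row to a line. carry_out: Moves the arm, as the interface text tells. Its arguments: {"type":"object","properties":{"moves":{"type":"array","items":{"type":"array","items":{"type":"number"}}},"fingers":{"type":"number"},"force":{"type":"number"}},"required":["moves"]}

```bash
mkdir -p pics; ls
cat > h.py <<'E'
import numpy as np,cv2
from scipy.spatial.transform import Rotation as R
from bench import read_state,viewer,r
def cam(n):
    c=viewer.camera(n);c['R']=R.from_quat(c['orientation']).as_matrix();c['p']=np.array(c['xyz']);return c
def cloud(c):
    z=c['range_z'];v,u=np.mgrid[0:z.shape[0],0:z.shape[1]]
    P=np.stack([(u-c['cx'])/c['fx']*z,(v-c['cy'])/c['fy']*z,z],-1)
    W=P@c['R'].T+c['p'];W[z<=0]=np.nan;return W
E
python3 - <<'E'
from h import *
s=read_state();print({k:np.round(v,3) for k,v in s.items()},r.finger_overhang)
ims=[]
for n in ['scene','side']:
    c=cam(n);cv2.imwrite(f'pics/{n}0.png',c['pixels'][...,::-1]);np.save(f'pics/{n}0.npy',cloud(c));print(n,c['p'],c['R'].round(2).tolist(),c['fx'])
E
```

```text
pics
{'time': np.float64(0.0), 'joint_positions': array([ 1.203,  0.333, -0.065,  1.461,  0.022,  1.35 , -0.089]), 'joint_vel': array([ 0.   , -0.   ,  0.   , -0.   ,  0.001,  0.001,  0.   ]), 'joint_torque': array([-1.0000e-03, -6.2324e+01,  2.5000e-02, -3.8990e+01, -6.1000e-02,
        3.9000e-02,  0.0000e+00]), 'ee_pos': array([ 0.211, -0.588,  0.236]), 'eef_rot': array([ 0.985,  0.172, -0.   , -0.001]), 'ft_force': array([ 0.392, -0.075,  0.193]), 'torque': array([ 0.01 , -0.01 , -0.003]), 'grip_force': np.float64(0.0), 'width': np.float64(0.087)} 0.014
scene [-0.17195701  0.82688958  0.59551152] [[-0.83, -0.21, 0.51], [-0.55, 0.35, -0.75], [-0.02, -0.91, -0.41]] 460.8695226258358
side [0.40179198 1.12625812 0.51471424] [[-1.0, -0.0, 0.07], [-0.07, 0.35, -0.94], [-0.02, -0.94, -0.35]] 467.4315882561637
```

View pics/scene0.png

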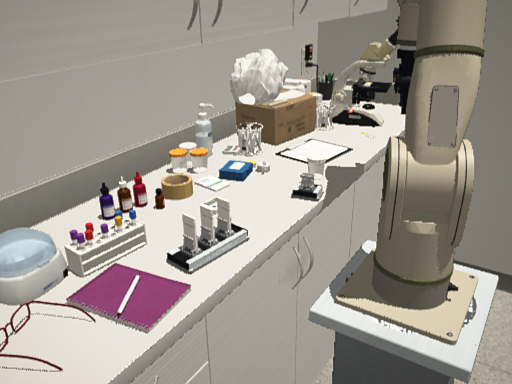

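View pics/side0.png

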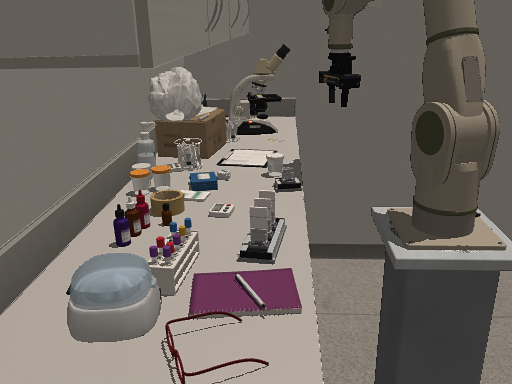

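Scene view: the rail with three white cassettes is at about (190,235), (207,222) and (223,215). The spare holder is at (308,190) with the specimen cup behind it at (317,168), and the timer is at (212,206). Next I'll measure them from depth.

Run:
```python
from h import *
for n,(u0,u1,v0,v1) in {'scene':(165,255,185,275),'side':(235,295,185,265)}.items():
    W=np.load(f'pics/{n}0.npy')[v0:v1,u0:u1]; im=cv2.imread(f'pics/{n}0.png')[v0:v1,u0:u1]
    P=W.reshape(-1,3)
    print(n,'rail plate', end=' ')
    m=(W[...,2]>0.085)&(W[...,2]<0.13)
    k,l,st,ce=cv2.connectedComponentsWithStats(m.astype(np.uint8))
    for i in range(1,k):
        Q=W[l==i]
        if len(Q)>15: print(len(Q),Q.mean(0).round(4),np.percentile(Q,[3,97],axis=0).round(4).tolist(),cv2.minAreaRect(Q[:,:2].astype(np.float32)*1000))
    m=(P[:,2]>0.006)&(P[:,2]<0.013); Q=P[m].astype(np.float32)
    print('plate',cv2.minAreaRect(Q[:,:2]*1000))
for n,(u0,u1,v0,v1) in {'scene':(288,330,155,203),'side':(270,305,150,195)}.items():
    W=np.load(f'pics/{n}0.npy')[v0:v1,u0:u1]; P=W.reshape(-1,3)
    for a,b in [(.006,.014),(.025,.06),(.06,.08)]:
        Q=P[(P[:,2]>a)&(P[:,2]<b)]; print(n,a,len(Q),np.percentile(Q,[2,50,98],axis=0).round(3).tolist(),cv2.minAreaRect(Q[:,:2].astype(np.float32)*1000))
for n in ['scene','side']:
  im=cv2.imread(f'pics/{n}0.png')
  a=im[180:275,160:260] if n=='scene' else im[180:265,230:300]
  b=im[150:205,285:335] if n=='scene' else im[145:195,262:310]
  cv2.imwrite(f'pics/{n}_crop.png',np.hstack([cv2.resize(x,(400,400),interpolation=cv2.INTER_CUBIC) for x in (a,b)]))
```

```text
scene rail plate 164 [0.4442 0.0381 0.1022] [[0.4258, 0.0338, 0.0858], [0.4649, 0.042, 0.1174]] ((445.885986328125, 35.71098327636719), (9.203271865844727, 43.74557876586914), 80.01573181152344)
165 [0.4525 0.0925 0.1025] [[0.4347, 0.0881, 0.086], [0.4736, 0.0959, 0.1171]] ((454.9593200683594, 91.79359436035156), (7.978453159332275, 43.329017639160156), 84.47650146484375)
172 [0.4593 0.147  0.1027] [[0.4412, 0.1432, 0.0866], [0.48, 0.1509, 0.1173]] ((460.81427001953125, 146.09503173828125), (8.556610107421875, 42.032012939453125), 83.19672393798828)
plate ((552.6185302734375, -13.18011474609375), (204.366943359375, 477.3631896972656), 43.49398422241211)
side rail plate 536 [0.4544 0.1014 0.1033] [[0.43, 0.035, 0.0867], [0.478, 0.1509, 0.1158]] ((454.1685791015625, 92.3875732421875), (121.48056030273438, 42.392093658447266), 81.4598388671875)
plate ((429.97894287109375, -54.30952453613281), (500.73712158203125, 86.38157653808594), 81.44847106933594)
scene 0.006 107 [[0.347, -0.45, 0.006], [0.383, -0.284, 0.01], [0.428, -0.271, 0.014]] ((387.49725341796875, -364.8313293457031), (83.400
[... 295 characters left out ...]
0.431, 0.068], [0.459, -0.301, 0.072]] ((409.2716064453125, -387.1841125488281), (58.56996154785156, 179.42578125), 21.54478645324707)
side 0.006 90 [[0.352, -0.438, 0.006], [0.413, -0.284, 0.01], [0.452, -0.273, 0.014]] ((404.7667236328125, -356.94268798828125), (81.13896179199219, 174.73159790039062), 11.815725326538086)
side 0.025 266 [[0.368, -0.442, 0.025], [0.41, -0.307, 0.041], [0.452, -0.281, 0.059]] ((403.6390686035156, -357.84906005859375), (61.10226821899414, 179.6110382080078), 13.456859588623047)
side 0.06 133 [[0.378, -0.476, 0.061], [0.421, -0.427, 0.067], [0.452, -0.299, 0.071]] ((418.3771667480469, -388.4284362792969), (50.7373046875, 189.43960571289062), 12.178624153137207)
```

View pics/scene_crop.png

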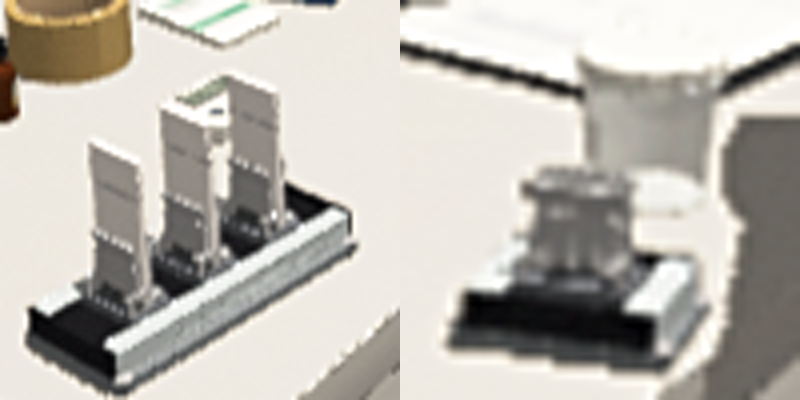

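Three cassettes are clearly visible, with the rail's x axis turned by about -8°, and the spare clip stands clear of the cup. I'll go above the spare for a wrist view.

{"method": "carry_out", "body": {
  "moves": [
    [0.98, -0.74, 0, 0, 0, 0],
    [0.98, -0.74, 0, 0, 0, 0],
    [0.98, -0.74, 0, 0, 0, 0],
    [0.98, -0.74, 0, 0, 0, 0],
    [0.98, -0.74, 0, 0, 0, 0],
    [0.98, -0.74, 0, 0, 0, 0],
    [0.98, -0.74, 0, 0, 0, 0],
    [0, 0, 0, 0, 0, -0.97],
    [0, 0, 0, 0, 0, -0.97],
    [0, 0, 0, 0, 0, -0.97],
    [0, 0, 0, 0, 0, -0.97],
    [0, 0, 0, 0, 0, -0.97],
    [0, 0, 0, 0, 0, -0.97],
    [0, 0, 0, 0, 0, -0.97],
    [0, 0, 0, 0, 0, -0.97],
    [0, 0, 0, 0, 0, 0],
    [0, 0, 0, 0, 0, 0]
  ]
}}

```text
time: 2.22
ee_pos: [0.3994, -0.3004, 0.2364]
eef_rot: [0.757, 0.654, -0.0, -0.0]
ft_force: [0.1, -0.4, 1.2]
width: 0.0873
grip_force: 0.0
```

```bash
cat >> h.py <<'E'
def to(p,ang=None):
    """tool-axes units from the measured pose to world p; ang = wanted world angle (deg) of tool y"""
    s=read_state();M=R.from_quat(s['eef_rot']).as_matrix();d=M.T@(np.array(p)-s['ee_pos'])
    a=np.degrees(np.arctan2(M[1,1],M[0,1]))
    print('t',round(float(s['time']),2),'pos',np.array(s['ee_pos']).round(4),'tooly deg',a.round(2),'tilt',np.round(M[:2,2],4),'shift units',(d/.04).round(3),
      'turn units', None if ang is None else round(-(ang-a)/8,3),'F',np.round(s['ft_force'],2),'w',s['width'],'q',np.round(s['joint_positions'],2))
E
python3 - <<'E'
from h import *
c=cam('wrist');cv2.imwrite('pics/w1.png',c['pixels'][...,::-1]);np.save('pics/w1.npy',cloud(c));print(c['p'],c['R'].round(2).tolist())
to([.405,-.308,.236])
E
```

```text
[ 0.41045339 -0.2255186   0.38503493] [[0.99, -0.14, -0.04], [-0.15, -0.95, -0.27], [-0.0, 0.28, -0.96]]
t 2.27 pos [ 0.3994 -0.3004  0.2365] tooly deg -8.31 tilt [-0.0001  0.0001] shift units [-0.167  0.165  0.012] turn units None F [ 0.04  0.42 -0.08] w 0.08701435829088616 q [ 0.89  0.08 -0.35  1.77  0.03  1.3   0.39]
```

View pics/w1.png

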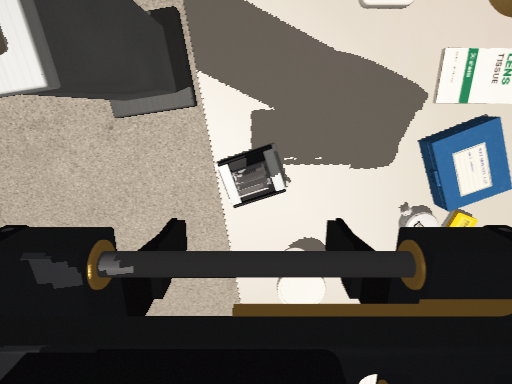

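The spare holder is at (253,175), turned about 15° counter-clockwise in the image, with the cup lid at (300,285) below it.

Run:
```python
from h import *
W=np.load('pics/w1.npy');im=cv2.imread('pics/w1.png')
S=W[140:212,212:295]
for a,b in [(.006,.013),(.006,.03),(.03,.06),(.06,.075)]:
    m=(S[...,2]>a)&(S[...,2]<b)&(S[...,1]>-.36)&(S[...,0]<.47);Q=S[m]
    print(a,len(Q),Q.mean(0).round(4),cv2.minAreaRect(Q[:,:2].astype(np.float32)*1000))
z=S[...,2];print(np.nanmax(z))
# whole holder above bench: outline
m=(z>.005)&(z<.08);Q=S[m];print('all',cv2.minAreaRect(Q[:,:2].astype(np.float32)*1000))
cv2.imwrite('pics/w1c.png',cv2.resize(im[135:215,205:300],(760,600)[:2],interpolation=cv2.INTER_CUBIC))
```

```text
0.006 296 [ 0.4043 -0.302   0.0105] ((391.3114318847656, -309.7530517578125), (88.49960327148438, 63.578033447265625), 9.790026664733887)
0.006 2345 [ 0.3937 -0.3062  0.0235] ((391.7165222167969, -310.42852783203125), (88.50065612792969, 64.43480682373047), 10.41006088256836)
0.03 463 [ 0.3914 -0.3058  0.0455] ((390.06988525390625, -305.81414794921875), (26.238588333129883, 42.086307525634766), 89.19261932373047)
0.06 269 [ 0.3925 -0.3125  0.0669] ((391.8530578613281, -310.5567932128906), (35.756248474121094, 16.158578872680664), 9.858036041259766)
0.07240230399447928
all ((391.7165222167969, -310.42852783203125), (88.50065612792969, 64.43480682373047), 10.41006088256836)
```

View pics/w1c.png

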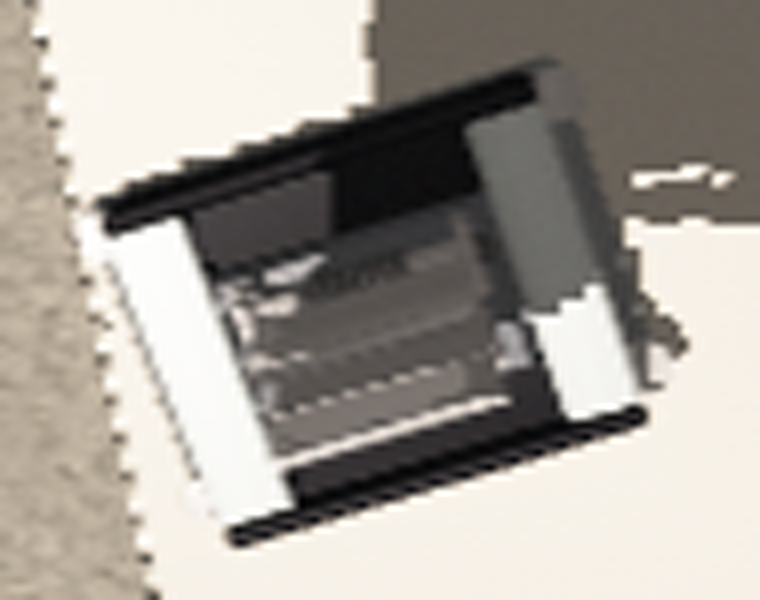

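{"method": "carry_out", "body": {
  "moves": [
    [0.99, -0.007, 0, 0, 0, 0],
    [0.99, -0.007, 0, 0, 0, 0],
    [0.99, -0.007, 0, 0, 0, 0],
    [0.99, -0.007, 0, 0, 0, 0],
    [0.99, -0.007, 0, 0, 0, 0],
    [0.99, -0.007, 0, 0, 0, 0],
    [0.99, -0.007, 0, 0, 0, 0],
    [0.99, -0.007, 0, 0, 0, 0],
    [0.99, -0.007, 0, 0, 0, 0],
    [0.99, -0.007, 0, 0, 0, 0],
    [0, 0, 0, 0, 0, 0],
    [0, 0, 0, 0, 0, 0]
  ]
}}

```text
time: 3.78
ee_pos: [0.4529, 0.0913, 0.2364]
eef_rot: [0.756, 0.654, -0.0, 0.0]
ft_force: [0.7, -1.0, 0.3]
width: 0.0871
grip_force: 0.0
```

Run:
```python
from h import *
c=cam('wrist');cv2.imwrite('pics/w2.png',c['pixels'][...,::-1]);W=cloud(c);np.save('pics/w2.npy',W)
to([.454,.092,.236],-8)
near=(W[...,0]>.38)&(W[...,0]<.54)&(W[...,1]>-.03)&(W[...,1]<.22)
for a,b in [(.006,.013),(.112,.125),(.085,.125)]:
    m=((W[...,2]>a)&(W[...,2]<b)&near).astype(np.uint8)
    k,l,st,ce=cv2.connectedComponentsWithStats(m)
    for i in range(1,k):
        Q=W[l==i]
        if len(Q)>25: print(a,len(Q),st[i],Q.mean(0).round(4),cv2.minAreaRect(Q[:,:2].astype(np.float32)*1000))
```

```text
t 3.83 pos [0.453  0.0908 0.2364] tooly deg -8.28 tilt [-0.0002 -0.0004] shift units [0.032 0.021 0.01 ] turn units -0.035 F [-0.66  0.73  0.48] w 0.08701046379026592 q [ 0.5   0.01 -0.79  1.84  0.01  1.3  -0.44]
0.006 373 [283  89   8 147 373] [0.4928 0.0932 0.0103] ((492.44696044921875, 84.97312927246094), (198.5690460205078, 5.357868194580078), 81.91307067871094)
0.006 357 [220  90   9 145 357] [0.4128 0.1032 0.0104] ((411.06024169921875, 96.76103210449219), (195.94009399414062, 5.738286972045898), 81.9748764038086)
0.112 262 [235 130  44   6 262] [0.461  0.1446 0.1177] ((460.9134826660156, 144.48646545410156), (4.904594898223877, 40.8193473815918), 82.39749145507812)
0.112 273 [237 186  41   7 273] [0.454  0.0903 0.1174] ((453.5827941894531, 89.91030883789062), (5.63072395324707, 39.935523986816406), 81.13819122314453)
0.112 250 [237 236  39   7 250] [0.4448 0.0368 0.1171] ((444.7674560546875, 36.39573669433594), (4.995061874389648, 39.865692138671875), 81.09313201904297)
0.085 342 [235 128  44   8 342] [0.4609 0.1451 0.1127] ((460.9134826660156, 144.48646545410156), (4.904594898223877, 40.8193473815918), 82.39749145507812)
0.085 516 [237 179  41  14 516] [0.4539 0.0912 0.1088] ((453.70806884765625, 89.8366470336914), (5.710273265838623, 41.11566925048828), 81.52666473388672)
0.085 625 [237 226  39  17 625] [0.4451 0.0375 0.1063] ((444.92041015625, 36.35799026489258), (5.084974765777588, 40.96723556518555), 81.91644287109375)
```

View pics/w2.png

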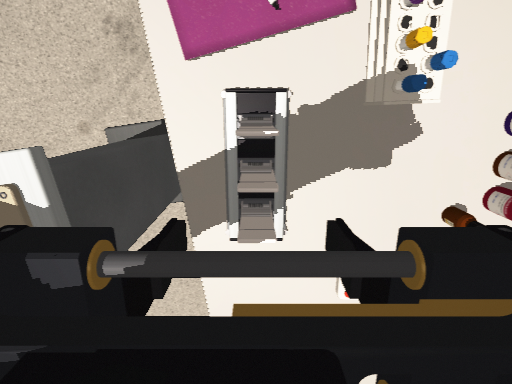

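The row is seen from above: tops at (257,133), (257,189) and (256,239), 55 mm apart and about 117 mm high, which matches the given sizes. I'll try the middle one first.

{"method": "carry_out", "body": {
  "moves": [
    [-0.02, 0.02, 0.9, 0, 0, 0.03],
    [0, 0, 0.9, 0, 0, 0],
    [0, 0, 0.9, 0, 0, 0],
    [0, 0, 0.5, 0, 0, 0],
    [0, 0, 0.27, 0, 0, 0],
    [0, 0, 0, 0, 0, 0],
    [0, 0, 0, 0, 0, 0]
  ],
  "fingers": 60,
  "force": 10
}}

```text
time: 4.7
ee_pos: [0.4543, 0.0909, 0.0986]
eef_rot: [0.757, 0.653, 0.0, 0.0]
ft_force: [-0.4, 0.0, 0.7]
width: 0.06
grip_force: 0.0
```

{"method": "carry_out", "body": {
  "moves": [
    [0, 0, 0, 0, 0, 0],
    [0, 0, 0, 0, 0, 0],
    [0, 0, 0, 0, 0, 0],
    [0, 0, 0, 0, 0, 0],
    [0, 0, 0, 0, 0, 0],
    [0, 0, 0, 0, 0, 0]
  ],
  "fingers": 36
}}

```text
time: 5.45
ee_pos: [0.4539, 0.091, 0.0979]
eef_rot: [0.757, 0.653, 0.0, 0.0]
ft_force: [0.5, -0.2, 2.6]
width: 0.0396
grip_force: 10.0
```

Run:
```python
from h import *
to([.4537,.0899,.097],-8.1); print(read_state()['grip_force'])
```

```text
t 5.45 pos [0.4539 0.091  0.0979] tooly deg -8.4 tilt [ 0.0006 -0.    ] shift units [-0.028 -0.001  0.023] turn units -0.038 F [ 0.55 -0.24  2.59] w 0.03955910923636501 q [ 0.45  0.19 -0.79  2.    0.16  1.01 -0.57]
10.000137824972626
```

{"method": "carry_out", "body": {
  "moves": [
    [0, 0, -0.02, 0, 0, 0],
    [0, 0, -0.02, 0, 0, 0],
    [0, 0, -0.01, 0, 0, 0],
    [0, 0, 0, 0, 0, 0],
    [0, 0, 0, 0, 0, 0]
  ]
}}

```text
time: 6.08
ee_pos: [0.4532, 0.0909, 0.0993]
eef_rot: [0.757, 0.653, -0.0, -0.0]
ft_force: [1.2, -0.1, -10.7]
width: 0.0399
grip_force: 10.0
```

{"method": "carry_out", "body": {
  "moves": [
    [0, 0, -0.01, 0, 0, 0],
    [0, 0, 0, 0, 0, 0],
    [0, 0, 0, 0, 0, 0]
  ]
}}

```text
time: 6.45
ee_pos: [0.453, 0.0908, 0.0996]
eef_rot: [0.757, 0.653, -0.001, -0.0]
ft_force: [-0.9, -0.4, -15.5]
width: 0.04
grip_force: 10.0
```

{"method": "carry_out", "body": {
  "moves": [
    [0, 0, -0.01, 0, 0, 0],
    [0, 0, 0, 0, 0, 0],
    [0, 0, 0, 0, 0, 0]
  ]
}}

```text
time: 6.82
ee_pos: [0.4536, 0.091, 0.1005]
eef_rot: [0.757, 0.653, -0.0, 0.0]
ft_force: [1.2, 0.3, -16.3]
width: 0.04
grip_force: 10.0
```

The middle clip holds (over 10 N), so I'll go back down and release.

{"method": "carry_out", "body": {
  "moves": [
    [0, 0, 0.03, 0, 0, 0],
    [0, 0, 0.03, 0, 0, 0],
    [0, 0, 0, 0, 0, 0],
    [0, 0, 0, 0, 0, 0]
  ]
}}

```text
time: 7.32
ee_pos: [0.4545, 0.0913, 0.0989]
eef_rot: [0.757, 0.653, 0.001, 0.001]
ft_force: [-0.2, -0.0, -1.3]
width: 0.0394
grip_force: 10.0
```

{"method": "carry_out", "body": {
  "moves": [
    [0, 0, 0, 0, 0, 0],
    [0, 0, 0, 0, 0, 0],
    [0, 0, -0.6, 0, 0, 0],
    [0, 0, -0.6, 0, 0, 0],
    [-0.7, -0.02, 0, 0, 0, 0],
    [-0.69, -0.02, 0, 0, 0, 0],
    [0, 0, 0, 0, 0, 0],
    [0, 0, 0.6, 0, 0, 0],
    [0, 0, 0.6, 0, 0, 0],
    [0, 0, 0, 0, 0, 0],
    [0, 0, 0, 0, 0, 0]
  ],
  "fingers": 60,
  "force": 6
}}

```text
time: 8.7
ee_pos: [0.4445, 0.0369, 0.099]
eef_rot: [0.757, 0.654, 0.0, 0.0]
ft_force: [-0.3, -0.1, 0.2]
width: 0.0599
grip_force: 0.0
```

Run:
```python
from h import *
to([.4448,.0364,.097],-8.1)
```

```text
t 8.7 pos [0.4445 0.0369 0.099 ] tooly deg -8.37 tilt [0.0009 0.0003] shift units [-0.011  0.01   0.05 ] turn units -0.033 F [-0.29 -0.12  0.18] w 0.059906361311243245 q [ 0.54  0.14 -0.76  2.04  0.11  1.   -0.42]
```

{"method": "carry_out", "body": {
  "moves": [
    [0, 0, 0, 0, 0, 0],
    [0, 0, 0, 0, 0, 0],
    [0, 0, 0, 0, 0, 0],
    [0, 0, 0, 0, 0, 0],
    [0, 0, 0, 0, 0, 0]
  ],
  "fingers": 36,
  "force": 5
}}

```text
time: 9.32
ee_pos: [0.4443, 0.0362, 0.0984]
eef_rot: [0.757, 0.653, 0.0, 0.0]
ft_force: [2.0, -0.1, 1.9]
width: 0.0401
grip_force: 5.0
```

{"method": "carry_out", "body": {
  "moves": [
    [0, 0, -0.015, 0, 0, 0],
    [0, 0, -0.015, 0, 0, 0],
    [0, 0, 0, 0, 0, 0],
    [0, 0, 0, 0, 0, 0]
  ]
}}

```text
time: 9.82
ee_pos: [0.4436, 0.0362, 0.0991]
eef_rot: [0.757, 0.653, -0.0, -0.0]
ft_force: [-0.5, 0.4, -2.5]
width: 0.0399
grip_force: 5.0
```

{"method": "carry_out", "body": {
  "moves": [
    [0, 0, -0.01, 0, 0, 0],
    [0, 0, 0, 0, 0, 0],
    [0, 0, 0, 0, 0, 0]
  ]
}}

```text
time: 10.2
ee_pos: [0.4438, 0.0362, 0.0997]
eef_rot: [0.757, 0.653, -0.0, 0.0]
ft_force: [1.3, -0.5, -4.2]
width: 0.0398
grip_force: 5.0
```

{"method": "carry_out", "body": {
  "moves": [
    [0, 0, -0.008, 0, 0, 0],
    [0, 0, 0, 0, 0, 0],
    [0, 0, 0, 0, 0, 0]
  ]
}}

```text
time: 10.58
ee_pos: [0.4438, 0.0362, 0.1]
eef_rot: [0.757, 0.653, -0.0, -0.0]
ft_force: [0.8, -0.6, -5.0]
width: 0.0401
grip_force: 5.0
```

{"method": "carry_out", "body": {
  "moves": [
    [0, 0, -0.008, 0, 0, 0],
    [0, 0, 0, 0, 0, 0],
    [0, 0, 0, 0, 0, 0]
  ]
}}

```text
time: 10.95
ee_pos: [0.4439, 0.0362, 0.1004]
eef_rot: [0.757, 0.653, -0.0, 0.0]
ft_force: [-0.4, -1.0, -4.0]
width: 0.0397
grip_force: 5.0
```

{"method": "carry_out", "body": {
  "moves": [
    [0, 0, -0.015, 0, 0, 0],
    [0, 0, 0, 0, 0, 0],
    [0, 0, 0, 0, 0, 0]
  ]
}}

```text
time: 11.32
ee_pos: [0.4439, 0.0362, 0.101]
eef_rot: [0.757, 0.653, 0.0, 0.0]
ft_force: [-0.4, -0.7, -3.7]
width: 0.0399
grip_force: 5.0
```

The force has levelled off near 4 N while the tool rises, so the right clip looks slack. I'll check that the card itself moves.

{"method": "carry_out", "body": {
  "moves": [
    [0, 0, -0.05, 0, 0, 0],
    [0, 0, -0.05, 0, 0, 0],
    [0, 0, 0, 0, 0, 0]
  ]
}}

```text
time: 11.7
ee_pos: [0.4442, 0.0363, 0.1053]
eef_rot: [0.757, 0.653, 0.0, 0.0]
ft_force: [-0.2, -0.9, -1.7]
width: 0.0398
grip_force: 5.0
```

Run:
```python
from h import *
for n in ['scene','side']:
    W=cloud(cam(n));near=(W[...,0]>.42)&(W[...,0]<.49)
    for y in (.0364,.0899,.1445):
        Q=W[near&(abs(W[...,1]-y)<.006)&(W[...,2]>.08)&(W[...,2]<.13)]
        print(n,y,len(Q),np.percentile(Q[:,2],[90,98,100]).round(4) if len(Q) else '')
W=cloud(cam('wrist'));near=(W[...,0]>.38)&(W[...,0]<.54)&(W[...,1]>-.03)&(W[...,1]<.22)
for y in (.0899,.1445):
    Q=W[near&(abs(W[...,1]-y)<.008)&(W[...,2]>.112)&(W[...,2]<.125)];print('w',y,Q.mean(0).round(4),np.median(Q[:,2]))
to([.4448,.0364,.097],-8.1)
```

```text
scene 0.0364 210 [0.1241 0.1286 0.1299]
scene 0.0899 176 [0.1157 0.1177 0.1189]
scene 0.1445 190 [0.1158 0.1176 0.119 ]
side 0.0364 195 [0.1222 0.1255 0.128 ]
side 0.0899 137 [0.1148 0.1161 0.1168]
side 0.1445 234 [0.1139 0.1163 0.1172]
w 0.0899 [0.454  0.0905 0.1179] 0.11818750719557751
w 0.1445 [0.4612 0.1437 0.1177] 0.11809691220634856
t 11.85 pos [0.4443 0.0363 0.1053] tooly deg -8.4 tilt [0.0009 0.    ] shift units [0.003 0.012 0.207] turn units -0.038 F [ 0.03  0.49 -1.27] w 0.04002563301814178 q [ 0.55  0.13 -0.76  2.04  0.1   1.02 -0.41]
```

The right cassette is rising while the others stay at 118 mm, so it is the loose one. I'll grip it firmly and draw it out.

{"method": "carry_out", "body": {
  "moves": [
    [0, 0, 0, 0, 0, 0],
    [0, 0, 0, 0, 0, 0],
    [0, 0, -0.1, 0, 0, 0],
    [0, 0, -0.2, 0, 0, 0],
    [0, 0, -0.3, 0, 0, 0],
    [0, 0, -0.3, 0, 0, 0],
    [0, 0, -0.4, 0, 0, 0],
    [0, 0, -0.5, 0, 0, 0],
    [0, 0, -0.5, 0, 0, 0],
    [0, 0, -0.5, 0, 0, 0],
    [0, 0, 0, 0, 0, 0],
    [0, 0, 0, 0, 0, 0]
  ],
  "force": 40
}}

```text
time: 13.35
ee_pos: [0.4438, 0.0362, 0.2168]
eef_rot: [0.757, 0.653, -0.0, 0.0]
ft_force: [-0.2, 0.3, -0.0]
width: 0.0392
grip_force: 40.0
```

Run:
```python
from h import *
to([.3917,-.3105,.216],10)
```

```text
t 13.35 pos [0.4438 0.0362 0.2168] tooly deg -8.41 tilt [-0.0001 -0.0003] shift units [-8.764 -0.021  0.022] turn units -2.301 F [-0.24  0.32 -0.04] w 0.039242322961441096 q [ 0.59 -0.02 -0.75  1.9  -0.02  1.25 -0.3 ]
```

{"method": "carry_out", "body": {
  "moves": [
    [-0.4, 0, 0, 0, 0, 0],
    [-0.7, 0, 0, 0, 0, 0],
    [-0.8, 0, 0, 0, 0, 0],
    [-0.8, 0, 0, 0, 0, 0],
    [-0.9, 0, 0, 0, 0, 0],
    [-0.9, 0, 0, 0, 0, 0],
    [-0.9, 0, 0, 0, 0, 0],
    [-0.9, 0, 0, 0, 0, 0],
    [-0.8, 0, 0, 0, 0, 0],
    [-0.7, -0.02, 0, 0, 0, 0],
    [-0.6, 0, 0, 0, 0, 0],
    [-0.36, 0, 0, 0, 0, 0],
    [0, 0, 0, 0, 0, -0.6],
    [0, 0, 0, 0, 0, -0.7],
    [0, 0, 0, 0, 0, -0.7],
    [0, 0, 0, 0, 0, -0.3],
    [0, 0, 0, 0, 0, 0],
    [0, 0, 0, 0, 0, 0],
    [0, 0, 0, 0, 0, 0]
  ]
}}

```text
time: 15.72
ee_pos: [0.3919, -0.3102, 0.2169]
eef_rot: [0.643, 0.766, -0.0, -0.0]
ft_force: [-0.7, 0.3, -0.3]
width: 0.0395
grip_force: 40.0
```

Run:
```python
from h import *
to([.3917,-.3105,.216],10)
for n in ['wrist','scene','side']:
    c=cam(n);W=cloud(c);cv2.imwrite(f'pics/{n}3.png',c['pixels'][...,::-1])
    near=(W[...,0]>.33)&(W[...,0]<.46)&(W[...,1]>-.37)&(W[...,1]<-.24)
    for a,b in [(.006,.013),(.006,.03),(.058,.075),(.135,.17)]:
        Q=W[near&(W[...,2]>a)&(W[...,2]<b)]
        if len(Q)>10: print(n,a,len(Q),Q.mean(0).round(4),np.percentile(Q[:,2],[1,99]).round(4),cv2.minAreaRect(Q[:,:2].astype(np.float32)*1000))
```

```text
t 15.72 pos [ 0.3919 -0.3102  0.2169] tooly deg 9.97 tilt [-0.0001  0.0001] shift units [-0.007 -0.007  0.023] turn units -0.003 F [-0.68  0.28 -0.35] w 0.0394666307974854 q [ 0.94  0.09 -0.38  1.8   0.04  1.26  0.72]
wrist 0.006 340 [ 0.3899 -0.3043  0.0105] [0.0078 0.0129] ((391.4553527832031, -309.635498046875), (88.13622283935547, 62.47499084472656), 10.081387519836426)
wrist 0.006 2616 [ 0.3909 -0.3065  0.0235] [0.0087 0.0291] ((391.4886474609375, -309.81005859375), (87.80387115478516, 63.56948471069336), 9.724150657653809)
wrist 0.058 328 [ 0.3923 -0.3135  0.0665] [0.0584 0.0719] ((391.9569091796875, -311.25), (35.77520751953125, 15.731001853942871), 9.667866706848145)
wrist 0.135 494 [ 0.3914 -0.3081  0.1594] [0.1482 0.1698] ((391.4490966796875, -308.19024658203125), (39.592525482177734, 1.4674220085144043), 10.675026893615723)
scene 0.006 90 [ 0.3781 -0.2903  0.0094] [0.0062 0.013 ] ((375.58551025390625, -290.9012451171875), (99.92195129394531, 49.042388916015625), 45.182743072509766)
scene 0.006 350 [ 0.3836 -0.2951  0.0194] [0.0063 0.0282] ((391.191162109375, -309.00390625)
[... 311 characters left out ...]
00781), (42.074378967285156, 11.268807411193848), 6.491762161254883)
side 0.006 65 [ 0.3959 -0.2837  0.0091] [0.0062 0.0128] ((401.308349609375, -284.9955139160156), (51.136436462402344, 101.41070556640625), 68.85926055908203)
side 0.006 260 [ 0.3937 -0.2906  0.0184] [0.0062 0.0281] ((392.4170227050781, -306.5382995605469), (84.75772094726562, 72.61083984375), 10.631985664367676)
side 0.058 44 [ 0.393  -0.3085  0.064 ] [0.0594 0.0683] ((391.8418273925781, -308.8946533203125), (35.338294982910156, 28.87363052368164), 22.28415298461914)
side 0.135 94 [ 0.3929 -0.3074  0.1571] [0.1444 0.1696] ((392.53314208984375, -307.7049560546875), (36.848690032958984, 15.110217094421387), 11.21638011932373)
```

View pics/wrist3.png

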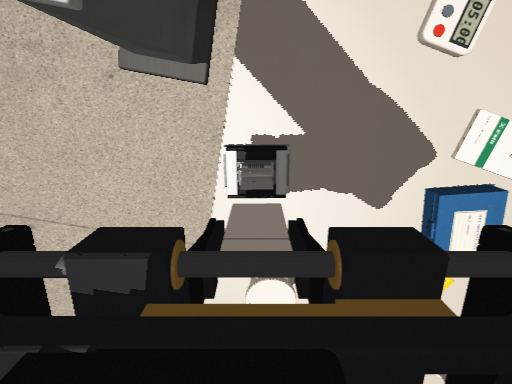

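The foot hangs at z≈0.147, centred on and in line with the clip to about 1 mm; the clip is at (258,172) in the wrist view. I'll lower it to just above the lips.

{"method": "carry_out", "body": {
  "moves": [
    [0, 0, 0.5, 0, 0, 0],
    [0, 0, 0.6, 0, 0, 0],
    [0, 0, 0.5, 0, 0, 0],
    [0, 0, 0.3, 0, 0, 0],
    [0, 0, 0.2, 0, 0, 0],
    [0, 0, 0, 0, 0, 0],
    [0, 0, 0, 0, 0, 0]
  ]
}}

```text
time: 16.75
ee_pos: [0.3923, -0.3105, 0.1336]
eef_rot: [0.643, 0.766, 0.0, 0.001]
ft_force: [0.5, -0.6, -0.1]
width: 0.039
grip_force: 40.0
```

Run:
```python
from h import *
to([.3918,-.3105,.0984],10)
```

```text
t 16.75 pos [ 0.3923 -0.3105  0.1336] tooly deg 9.99 tilt [ 0.0008 -0.0007] shift units [ 0.003 -0.012  0.881] turn units -0.001 F [ 0.54 -0.6  -0.07] w 0.03900982671338302 q [ 0.93  0.17 -0.38  1.9   0.07  1.09  0.69]
```

{"method": "carry_out", "body": {
  "moves": [
    [0, 0, 0.05, 0, 0, 0],
    [0, 0, 0.05, 0, 0, 0],
    [0, 0, 0.05, 0, 0, 0],
    [0, 0, 0.05, 0, 0, 0],
    [0, 0, 0.05, 0, 0, 0],
    [0, 0, 0.05, 0, 0, 0],
    [0, 0, 0, 0, 0, 0],
    [0, 0, 0, 0, 0, 0]
  ]
}}

```text
time: 17.75
ee_pos: [0.3931, -0.3109, 0.123]
eef_rot: [0.643, 0.766, -0.0, 0.002]
ft_force: [-2.9, 2.2, 17.1]
width: 0.0395
grip_force: 40.0
```

{"method": "carry_out", "body": {
  "moves": [
    [0, 0, 0.05, 0, 0, 0],
    [0, 0, 0.05, 0, 0, 0],
    [0, 0, 0.05, 0, 0, 0],
    [0, 0, 0.05, 0, 0, 0],
    [0, 0, 0.05, 0, 0, 0],
    [0, 0, 0, 0, 0, 0]
  ]
}}

```text
time: 18.5
ee_pos: [0.3933, -0.3104, 0.1123]
eef_rot: [0.643, 0.766, 0.0, 0.001]
ft_force: [1.2, 2.3, 10.4]
width: 0.0393
grip_force: 40.0
```

Run:
```python
from h import *
to([.3918,-.3105,.0984],10)
```

```text
t 18.5 pos [ 0.3933 -0.3104  0.1123] tooly deg 10.03 tilt [ 0.0026 -0.0013] shift units [ 0.005 -0.039  0.349] turn units 0.003 F [ 1.2   2.3  10.35] w 0.03925345860460273 q [ 0.93  0.2  -0.38  1.92  0.08  1.04  0.68]
```

{"method": "carry_out", "body": {
  "moves": [
    [0, -0.02, 0.05, 0, 0, 0],
    [0, 0, 0.05, 0, 0, 0],
    [0, 0, 0.05, 0, 0, 0],
    [0, 0, 0.05, 0, 0, 0],
    [0, 0, 0.05, 0, 0, 0],
    [0, 0, 0, 0, 0, 0]
  ]
}}

```text
time: 19.25
ee_pos: [0.3926, -0.3105, 0.1023]
eef_rot: [0.643, 0.766, 0.0, 0.001]
ft_force: [0.4, 2.2, 9.5]
width: 0.0394
grip_force: 40.0
```

{"method": "carry_out", "body": {
  "moves": [
    [0, 0, 0.03, 0, 0, 0],
    [0, 0, 0.03, 0, 0, 0],
    [0, 0, 0.02, 0, 0, 0],
    [0, 0, 0, 0, 0, 0]
  ]
}}

```text
time: 19.75
ee_pos: [0.3926, -0.3105, 0.0992]
eef_rot: [0.643, 0.766, 0.0, 0.001]
ft_force: [-0.5, 2.5, 12.5]
width: 0.0391
grip_force: 40.0
```

{"method": "carry_out", "body": {
  "moves": [
    [0, 0, 0.015, 0, 0, 0],
    [0, 0, 0.015, 0, 0, 0],
    [0, 0, 0, 0, 0, 0]
  ]
}}

```text
time: 20.12
ee_pos: [0.3926, -0.3106, 0.0982]
eef_rot: [0.643, 0.766, 0.0, 0.001]
ft_force: [0.3, 3.8, 13.3]
width: 0.0393
grip_force: 40.0
```

{"method": "carry_out", "body": {
  "moves": [
    [0, 0, 0.015, 0, 0, 0],
    [0, 0, 0.015, 0, 0, 0],
    [0, 0, 0, 0, 0, 0]
  ]
}}

```text
time: 20.5
ee_pos: [0.3928, -0.3107, 0.0981]
eef_rot: [0.643, 0.766, 0.0, 0.002]
ft_force: [-4.2, 5.9, 23.9]
width: 0.0392
grip_force: 40.0
```

The foot has met the seat: z stopped at 0.098 and the force jumped to 24 N. I'll ease off, release and rise.

{"method": "carry_out", "body": {
  "moves": [
    [0, 0, -0.03, 0, 0, 0],
    [0, 0, 0, 0, 0, 0]
  ]
}}

```text
time: 20.75
ee_pos: [0.3926, -0.3105, 0.0981]
eef_rot: [0.643, 0.766, 0.0, 0.001]
ft_force: [0.4, 3.3, 12.6]
width: 0.0391
grip_force: 40.0
```

{"method": "carry_out", "body": {
  "moves": [
    [0, 0, 0, 0, 0, 0],
    [0, 0, 0, 0, 0, 0],
    [0, 0, 0, 0, 0, 0],
    [0, 0, -0.3, 0, 0, 0],
    [0, 0, -0.6, 0, 0, 0],
    [0, 0, -0.8, 0, 0, 0],
    [0, 0, -0.8, 0, 0, 0],
    [0, 0, -0.8, 0, 0, 0],
    [0, 0, 0, 0, 0, 0],
    [0, 0, 0, 0, 0, 0]
  ],
  "fingers": 62
}}

```text
time: 22.0
ee_pos: [0.3909, -0.3103, 0.2284]
eef_rot: [0.643, 0.766, -0.0, -0.0]
ft_force: [-0.8, 0.2, 0.0]
width: 0.0622
grip_force: 0.0
```

Run:
```python
from h import *
to([.3918,-.3105,.0984],10)
for n in ['wrist','scene','side']:
    c=cam(n);W=cloud(c);cv2.imwrite(f'pics/{n}4.png',c['pixels'][...,::-1])
    Q=W[(W[...,0]>.33)&(W[...,0]<.46)&(W[...,1]>-.37)&(W[...,1]<-.24)&(W[...,2]>.08)&(W[...,2]<.13)]
    print(n,len(Q),Q.mean(0).round(4),np.percentile(Q[:,2],[1,50,98]).round(4),cv2.minAreaRect(Q[:,:2].astype(np.float32)*1000))
    if n!='wrist':
        for y in (.0899,.1445):
            Q=W[(W[...,0]>.42)&(W[...,0]<.49)&(abs(W[...,1]-y)<.008)&(W[...,2]>.085)&(W[...,2]<.13)];print(y,Q.mean(0).round(4),np.percentile(Q[:,2],98).round(4))
```

```text
t 22.0 pos [ 0.3909 -0.3103  0.2284] tooly deg 9.99 tilt [-0.0002  0.    ] shift units [-0.009  0.021  3.251] turn units -0.001 F [-0.81  0.19  0.03] w 0.06224230681751386 q [ 0.95  0.08 -0.38  1.78  0.03  1.28  0.73]
wrist 606 [ 0.3918 -0.3094  0.1068] [0.082  0.1103 0.1195] ((391.8914794921875, -310.733642578125), (41.0228385925293, 5.941094875335693), 9.592167854309082)
scene 160 [ 0.3919 -0.3079  0.0995] [0.0813 0.1    0.1173] ((393.115234375, -308.0748596191406), (40.854347229003906, 12.141980171203613), 13.37378215789795)
0.0899 [0.4529 0.0926 0.1024] 0.1172
0.1445 [0.4601 0.1469 0.1028] 0.1175
side 143 [ 0.3938 -0.3077  0.0986] [0.0813 0.0983 0.1157] ((393.8760986328125, -307.6118469238281), (40.19688034057617, 13.505060195922852), 10.27584457397461)
0.0899 [0.454  0.0929 0.1047] 0.1162
0.1445 [0.462  0.1474 0.1014] 0.1162
```

View pics/scene4.png

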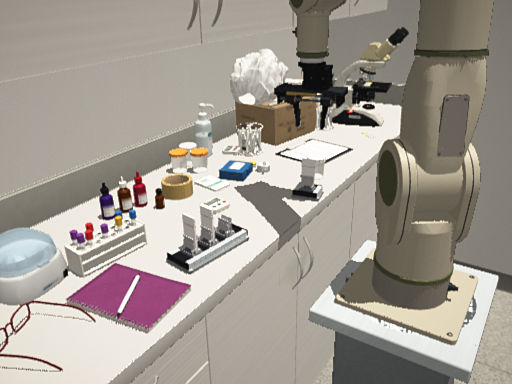

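The cassette stands in the spare clip at (310,175), with its top at the same 117 mm as the two left on the rail at (190,232) and (208,222). Cup and timer have not moved, so I'll hand in.

```bash
python3 -c "
from bench import r
print(r.close_job())"
```

```text
the job is handed in; nothing more can be done
None
```

The right cassette was the loose one; it is now fully home in the spare clip, the middle and left ones are still seated, and the job is handed in (no verdict returned). I never tugged the left one, and my pull on the middle one reached about 16 N, past the 14 N lift point; its top still measured at home height afterwards.

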